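# Move the charged battery pack from the charger to the label printer

### The arm

A 7-joint arm with a two-finger parallel gripper is mounted at the origin on the work surface. World frame = base frame: x ahead of the robot, y to its left, z up, the work surface at z = 0. Lengths are in m, angles in rad, forces in N, time in s.
With the tool pointing down it reaches from about 0.425 to 0.825 m from the base axis. Payload 3.6 kg.
Tool frame: the origin (TCP) lies midway between the tips of the shut fingers; the grasp point (between the pads) lies 19 mm behind it; z points along the fingers, y is the line along which they close (so a half turn about z gives the same grasp; the last joint's range is limited). The gripper opens to 85 mm and grips with 20 to 120 N. Pads are 22 mm wide; open, the fingers measure 114 mm over their backs; the gripper's body (76 mm by 85 mm) begins 54 mm behind the grasp point. The pads swing forward as they close: fully open they stand 13 mm farther back than shut.
Start: joints at [1.232, 0.615, -0.013, 1.423, 0.008, 1.103, -0.04], TCP at [0.199, -0.619, 0.231] pointing down, gripper open.
Joint ranges: [-3.12, 3.12], [-0.3, 2.06], [-1.34, 1.32], [0.26, 2.42], [-1.36, 4.5], [0.01, 1.98], [-2.84, 2.84]. Speed limits (rad/s): [2.79, 2.79, 3.14, 3.14, 3.14, 3.14, 3.14].

### API

Orientations are given as [roll, pitch, yaw] about the fixed x, y, z axes, in that order (R = Rz(yaw) Ry(pitch) Rx(roll)).
In Python, from cell import status, grab_frame, calibration, bot gives the robot as it stands. The module is installed in compiled form; this text tells all that it offers.
- The arm moves only by the tool play_rows, never from a script. Its argument "deltas" is a list of rows, each an object with "delta_rot": the turn, a rotation vector about the tool's x, y, z in rad, a list of three; "travel": the shift along the tool's x, y, z in cm, a list of three; "claw": the closure in counts, from 0 (fully open) to 255 (shut). In form: [{"delta_rot": [wx, wy, wz], "travel": [x, y, z], "claw": claw}, ...]. A call has 1 to 8 rows; each row is the pose to reach, as a shift and turn from the pose commanded when the call began, along the tool's axes at that moment; what a row does not reach only later rows make up. A row lasts 1/10 s, in which the tool goes at most 50 mm and 8.59 degrees, less where a joint would pass 70% of its speed; a pose out of reach is approached as far as the arm can. A call with a gripper value outside its range is refused whole. The fingers move at their own pace and stop on an object; "squeeze" is the grip in N (left out, the last holds). Time passes only in rows, so rows that repeat a pose let the fingers close. It gives the time, the measured TCP pose, the force, the opening and the grip force at its end, in the units of the state.
- status.observe(): the state, without advancing time (a new reading comes with each control period).
- grab_frame(name): name is "scene" or "top"; returns the picture (384x512x3 uint8, red, green, blue); there is no depth.
- calibration(name): a dict with "fx", "fy", "cx", "cy" (pixels), "eye" and "orientation" of the camera in the world. Camera axes: x right, y down, z forward; pixel columns grow to the right and rows downward; lengths in m; the calibration is good to about 2 mm. A picture is of the moment at which its call begins. calibration takes no time and is no camera call.
- bot.sign_off(): hands the job in; it is judged then, once.
The state is a dict: "clock": time; "joint_positions": joint angles; "joint_velocities": joint speeds; "joint_efforts": joint torques, N m; "eef_pos": TCP position; "orientation": TCP orientation; "wrist_force": force on the tool from outside, world axes, zero at the start; "torque": the same for the moment, N m; "finger_gap": finger opening in m; "grip_force": force on a finger pad.
Only numpy, scipy, OpenCV 4.12 (cv2) and the standard library are available. Lean on these libraries where they do the work, as an engineer would, in place of code of your own. Each camera call takes 0.05 s, during which the arm holds its last target. There are 200 camera calls.

### The job

The battery pack in the charger is full: press it down until its push-push catch lets go and it rises by itself, then lift it out and fit it into the battery bay of the label printer, pressing it down until the catch there holds it. Press only as far as you feel the stop and never with more than 30 N, and leave the specimens and the other things on the table where they are.

Things in the scene. Friction and masses are not known exactly. Their poses are not given: they have to be found in the camera images.
- pack_center (a point): Battery pack's centre, half-way up (54 mm below its top). Plain black upright slab 22 mm thick (x), 56 mm wide (y), 108 mm tall (z), about 160 g, ribbed near the top, pale labels on its broad faces; latch grooves in its narrow ends 10 to 22 mm above the foot. Either way round fits. It starts caught in the charger's bay.
- pack: The same battery pack; origin at the centre of its underside, axes as at its centre.
- charger: Charger: fixed grey block 90 mm (x) by 110 mm (y), 105 mm tall, bay in the middle of its top; origin on the table under the bay. Both bays work alike: an upright slot 25 mm (x) by 59 mm (y) round a sprung tray. Press the pack straight down past its caught height and let go: if it was up it stays caught, if it was caught it rises by itself in about a second.
- charger_mouth (a point): Centre of the charger bay's opening, level with its top face; x, y along the slot, z up. A black collar flares outwards, 7 mm high. In either bay, tray up: pack centre 4 mm below this point (pack top 50 mm above). Caught: pack centre 24 mm below (top 30 mm above); hidden claws then hold the pack and it must not be pulled.
- printer: Label printer: fixed grey box, from 55 mm in front of (-x) to 135 mm behind (+x) the bay, 144 mm wide (y), 105 mm tall; a label sticks out of its front; behind the bay (85 mm) a black roll cover lies along y, its top 137 mm above the table. Origin on the table under the bay. The bay is empty, its tray up.
- printer_mouth (a point): Centre of the printer bay's opening, level with its top face; x, y along the slot, z up; collar as on the charger. Each catch trips at its own unseen depth, 5 to 15 mm below the caught height, with a hard stop about 3 mm lower. The spring gives 4 to 10 N (press at 20 mm/s or slower; a slight bump as the catch starts to move); about 15 N felt at the stop is enough; over 30 N breaks it.
- jar: Bystander, loose: screw-lid glass specimen jar, 60 mm across, 85 mm tall; origin at its underside. Leave it alone.
- mug: Bystander, loose: white mug, 76 mm across, 90 mm tall; origin at its underside. Leave it alone.
- cockle_a: Bystander, loose: ribbed cockle shell, 48 mm across, 19 mm high; origin at its underside. Leave it alone.
- cockle_b: Bystander, loose: ribbed cockle shell, 48 mm across, 19 mm high; origin at its underside. Leave it alone.
- pebble_a: Bystander, loose: flat pebble, 44 mm across, 18 mm high; origin at its underside. Leave it alone.
- pebble_b: Bystander, loose: flat pebble, 38 mm across, 16 mm high; origin at its underside. Leave it alone.
- lens: Bystander, loose: hand lens, 60 mm ring with an 85 mm handle along its -x, 9 mm thick; origin at its underside. Leave it alone.
Mind the look-alikes: they are no part of the job. Of the things shaped like the pack, the black one is meant. What is shaped like the charger but green is not meant.

How it is judged:
By the outcome, as a careful person would: the job done as asked, in the order asked, and still so for the second after the job is handed in, with the robot touching nothing.
It also fails if it takes over 72 s, if anything falls off the work surface, if the arm or the gripper's body presses on something with over 40 N, if the wrist force passes 120 N, or if a joint passes its speed limit or range.

## Working session

There is one attempt and no reset: what is moved stays moved. The work goes in short steps, Python scripts to look and compute and a tool call to move; the robot and the scene stay as the last step left them, time stands still between calls to the robot, and variables do not carry over. Pictures are saved under pics/ and viewed, at most 10 in all, crops included, and the job is handed in when it is done.

Besides the shell and the picture viewer there is one more tool, called after "Request:" as name(argument=value, ...), one argument or row to a line, values as JSON. play_rows: Moves the arm, as the interface text tells. Its arguments: {"type":"object","properties":{"deltas":{"type":"array","items":{"type":"object","properties":{"delta_rot":{"type":"array","items":{"type":"number"}},"travel":{"type":"array","items":{"type":"number"}},"claw":{"type":"number"}}}},"squeeze":{"type":"number"}},"required":["deltas"]}

```bash
mkdir -p pics
python3 - <<'E'
from cell import status, grab_frame, calibration
import cv2
for n in("scene","top"):
    f=grab_frame(n); cv2.imwrite(f"pics/{n}0.png",f[...,::-1])
    c=calibration(n); print(n,c)
print(status.observe())
E
```

```text
scene {'fx': 448.4846692172277, 'fy': 448.4846692172277, 'cx': 259.9811603101199, 'cy': 193.79260082368356, 'eye': array([1.06534234, 0.7276758 , 1.36603317]), 'orientation': array([-2.50310116,  0.00808188,  2.49293311])}
top {'fx': 440.184259173195, 'fy': 440.184259173195, 'cx': 254.0696302655078, 'cy': 192.1450986492374, 'eye': array([ 0.25108407, -0.05734779,  1.30113776]), 'orientation': array([-2.92751256,  0.00566789, -1.50872213])}
{'clock': 0.1, 'joint_positions': array([ 1.23249513,  0.61585188, -0.01262556,  1.42478224,  0.0081004 ,
        1.10340709, -0.04038359]), 'joint_velocities': array([-0.00069134, -0.00018045, -0.00162694, -0.00408613,  0.00030963,
        0.00046403,  0.00082383]), 'joint_efforts': array([ 1.91201732e-03, -4.70379353e+01,  2.60354597e-01, -1.71568340e+01,
        1.00492121e-02,  5.91912103e-03, -1.83577424e-05]), 'eef_pos': array([ 0.19920012, -0.61797842,  0.23022046]), 'orientation': array([-3.13919429e+00,  2.65979857e-05,  3.11891004e-01]), 'wrist_force': array([ 0.17938385,  0.34890892, -0.67143405]), 'torque': array([0.01840249, 0.00637477, 0.00331237]), 'grip_force': 0.0, 'finger_gap': 0.08550892360268543}
```

View pics/scene0.png

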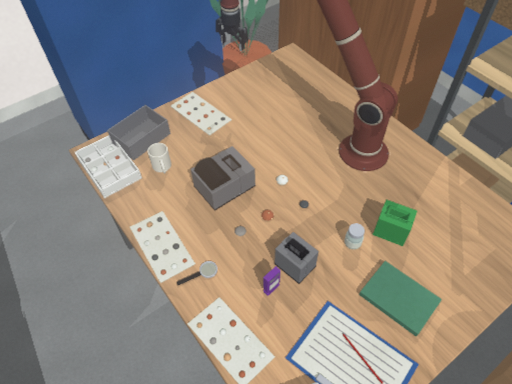

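View pics/top0.png

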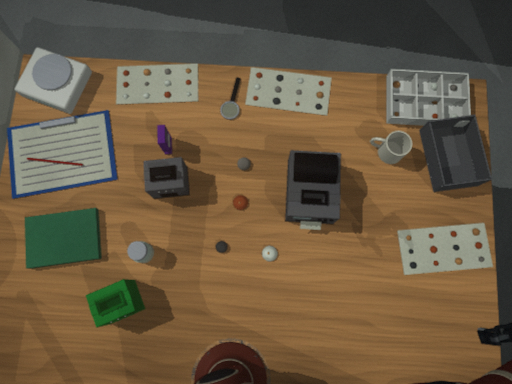

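The scene view shows the grey charger with the black pack at about (297,255), the purple look-alike at (272,281) and the printer at (222,177). In the top view the charger is at (166,177) and the printer at (314,188), with its roll cover towards +x. I'll enlarge both machines next.

Run:
```python
import cv2, numpy as np
s=cv2.imread("pics/scene0.png");t=cv2.imread("pics/top0.png")
def c(i,x,y,w=80,h=60):return cv2.resize(i[y:y+h,x:x+w],(400,300),interpolation=cv2.INTER_CUBIC)
o=np.vstack([np.hstack([c(s,260,220),c(s,185,145)]),np.hstack([c(t,130,145),c(t,275,170)])])
o=cv2.convertScaleAbs(o,alpha=1.8)
cv2.imwrite("pics/z1.png",o)
```

```text
(no output)
```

View pics/z1.png

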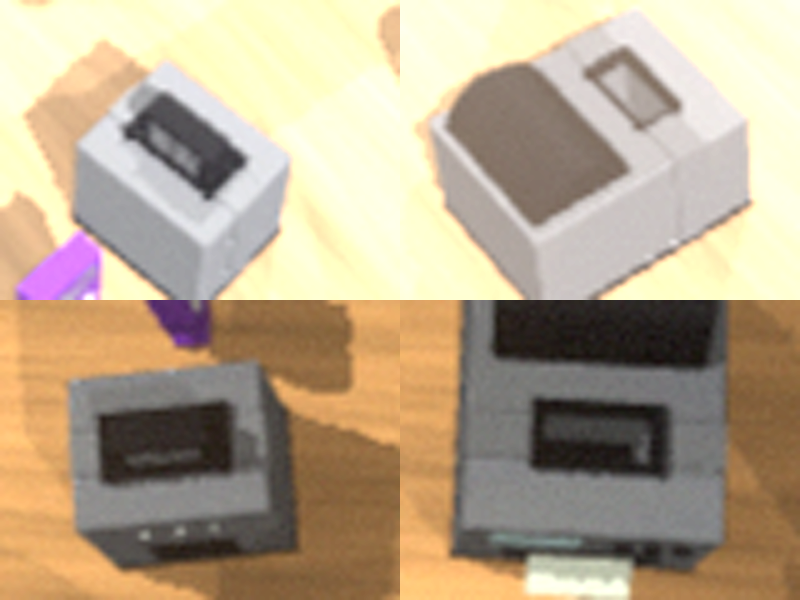

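The enlargement shows the black pack in the charger collar, lying roughly along y in the top view. The printer collar spans about (301,190) to (329,205) in the top view and (222,154) to (242,171) in the scene view. I'll measure both with masks.

```bash
cat > h.py <<'E'
import numpy as np, cv2
from scipy.spatial.transform import Rotation as R
from cell import calibration
def ray(n,p,z):
    c=calibration(n); d=R.from_euler('xyz',c['orientation']).as_matrix()@np.array([(p[0]-c['cx'])/c['fx'],(p[1]-c['cy'])/c['fy'],1])
    return (c['eye']+d*(z-c['eye'][2])/d[2])[:2]
def px(n,P):
    c=calibration(n); q=R.from_euler('xyz',c['orientation']).as_matrix().T@(np.asarray(P)-c['eye'])
    return np.array([c['cx']+c['fx']*q[0]/q[2],c['cy']+c['fy']*q[1]/q[2]])
def rect(n,pts,z):
    w=np.array([ray(n,p,z) for p in pts]); (c,s,a)=cv2.minAreaRect((w*1000).astype(np.float32))
    return w.mean(0).round(4),np.array(c).round(1),np.array(s).round(1),round(a,1)
E
python3 - <<'E'
from h import *
f={n:cv2.imread(f"pics/{n}0.png") for n in("scene","top")}
# hand corners of top faces
print('chg top',rect('top',[(143.6,161.4),(181,157.4),(183.6,188),(145.6,191)],.105))
print('chg scene',rect('scene',[(293.4,232.4),(318,251),(301,269),(275.6,248.4)],.105))
print('prn top',rect('top',[(301,190),(328.6,190.6),(328.6,205.6),(301.4,204)],.112))
print('prn scene',rect('scene',[(230.6,154.4),(241.6,165),(233,171),(222,159)],.112))
# masks: collar/dark things
def dark(n,x0,y0,x1,y1,th,z):
    g=cv2.cvtColor(f[n],cv2.COLOR_BGR2GRAY)[y0:y1,x0:x1]
    g=cv2.resize(g,None,fx=4,fy=4,interpolation=cv2.INTER_CUBIC)
    cs,_=cv2.findContours((g<th).astype(np.uint8),cv2.RETR_EXTERNAL,cv2.CHAIN_APPROX_NONE)
    c=max(cs,key=cv2.contourArea)[:,0]
    p=(c+.5)/4-.5+[x0,y0]
    print(n,th,p.min(0),p.max(0),rect(n,p,z))
for th in(35,45,55):
    dark('top',296,185,334,210,th,.112); dark('scene',215,148,248,176,th,.112)
    dark('top',146,162,180,184,th,.112); dark('scene',282,236,312,262,th,.112)
E
```

```text
chg top (array([0.5458, 0.2228]), array([545.1, 222.7]), array([ 89.5, 106.7]), 9.8)
chg scene (array([0.5495, 0.2261]), array([549.2, 225.9]), array([ 85.8, 106.8]), 9.3)
prn top (array([ 0.5038, -0.2028]), array([ 503.1, -202.7]), array([42.2, 76.2]), 2.2)
prn scene (array([ 0.5063, -0.1983]), array([ 505.5, -197.3]), array([71.8, 41.3]), 89.4)
top 35 [300.875 189.375] [328.125 204.875] (array([ 0.5052, -0.2018]), array([ 505.1, -201.8]), array([74.2, 39.9]), 90.0)Traceback (most recent call last):
  File "<stdin>", line 17, in <module>
  File "<stdin>", line 13, in dark
ValueError: max() iterable argument is empty
```

Run:
```python
from h import *
f={n:cv2.imread(f"pics/{n}0.png") for n in("scene","top")}
def dark(n,x0,y0,x1,y1,th,z):
    g=cv2.cvtColor(f[n],cv2.COLOR_BGR2GRAY)[y0:y1,x0:x1]
    g=cv2.resize(g,None,fx=4,fy=4,interpolation=cv2.INTER_CUBIC)
    cs,_=cv2.findContours((g<th).astype(np.uint8),cv2.RETR_EXTERNAL,cv2.CHAIN_APPROX_NONE)
    if not cs: return
    c=max(cs,key=cv2.contourArea)[:,0]
    p=(c+.5)/4-.5+[x0,y0]
    print(n,th,p.min(0),p.max(0),rect(n,p,z)[1:])
for th in(30,40,50,60,70,80):
    dark('top',298,187,331,208,th,.112); dark('scene',217,150,246,174,th,.112)
    dark('top',148,163,179,182,th,.112); dark('scene',282,236,312,262,th,.112)
a=lambda n,p,q,z:(lambda d:round(float(np.degrees(np.arctan2(d[1],d[0]))),1))(ray(n,q,z)-ray(n,p,z))
print('prn front edge',a('scene',(233,147),(254.6,169),.105),'side',a('scene',(254.6,169),(213,192.6),.105))
# sub-pixel corner of top faces / printer edges by line fit on masks of grey
for n in('top','scene'):
    print(n,[px(n,(0.505,-0.2,.112)).round(1),px(n,(0.5475,.2245,.135)).round(1)])
```

```text
top 30 [301.125 189.625] [327.875 204.375] (array([ 505.5, -201.5]), array([38.5, 73.5]), 0.0)
top 30 [149.625 165.375] [175.625 180.625] (array([547.3, 223.5]), array([38.7, 71.4]), 9.8)
scene 30 [300.125 256.625] [300.625 256.875] (array([559.4, 254.2]), array([0.9, 1.6]), 52.6)
top 40 [300.625 189.125] [328.375 204.875] (array([ 505.3, -202. ]), array([40.6, 76. ]), 0.2)
top 40 [149.375 165.125] [176.125 181.375] (array([547.2, 223.1]), array([41.2, 74.4]), 9.6)
scene 40 [298.125 249.125] [307.625 258.875] (array([546.6, 249.6]), array([35.3, 17.6]), 10.4)
top 50 [300.125 188.875] [328.875 205.375] (array([ 505.1, -202.1]), array([43.1, 79. ]), 0.3)
top 50 [149.125 164.625] [178.375 181.375] (array([547.7, 220.7]), array([43.1, 80.7]), 9.6)
scene 50 [284.875 239.125] [307.875 259.125] (array([550.4, 224.5]), array([38.9, 70.7]), 10.3)
top 60 [299.375 188.375] [329.875 205.875] (array([ 505.5, -202.2]), array([83.1, 45.7]), 89.6)Traceback (most recent call last):
  File "<stdin>", line 13, in <module>
  File "<stdin>", line 10, in dark
  File "h.py", line 11, in rect
    w=np.array([ray(n,p,z) for p in pts]); (c,s,a)=cv2.minAreaRect((w*1000).astype(np.float32))
                ~~~^^^^^^^
  File "h.py", line 5, in ray
    c=calibration(n); d=R.from_euler('xyz',c['orientation']).as_matrix()@np.array([(p[0]-c['cx'])/c['fx'],(p[1]-c['cy'])/c['fy'],1])
ValueError: time passes only in moves, steps and waits
```

Both views agree on the charger at about (0.549, 0.224), yaw 9.7°, and the printer at about (0.5055, -0.200), yaw about 0.2°. The plan is to press with the shut fingertips, then grip across y.

```bash
cat >> h.py <<'E'
def go(P,yaw,pose=None):
    "travel cm / rot for world target from commanded (or measured) pose"
    if pose is None:
        from cell import status
        s=status.observe(); pose=(s['eef_pos'],s['orientation'])
    r=R.from_euler('xyz',pose[1]); t=R.from_euler('xyz',[np.pi,0,yaw])
    print('travel',(r.inv().apply(np.asarray(P)-pose[0])*100).round(2),'rot',(r.inv()*t).as_rotvec().round(4))
E
python3 - <<'E'
from h import *
go((.50,-.30,.24),.17); go((.5,-.1,.24),.17)
go((.549,.224,.19),.17,((.5,-.1,.24),(np.pi,0,.17)))
E
```

```text
travel [ 38.39 -21.04  -0.93] rot [-0.0024  0.0002  0.1419]
travel [ 44.52 -40.07  -0.88] rot [-0.0024  0.0002  0.1419]
travel [ 10.31 -31.1    5.  ] rot [0. 0. 0.]
```

Request:
play_rows(
  deltas=[
    {"travel":[38.4,-21,-0.9],"delta_rot":[-0.0024,0,0.142],"claw":255},
    {"travel":[38.4,-21,-0.9],"delta_rot":[-0.0024,0,0.142],"claw":255},
    {"travel":[38.4,-21,-0.9],"delta_rot":[-0.0024,0,0.142],"claw":255},
    {"travel":[38.4,-21,-0.9],"delta_rot":[-0.0024,0,0.142],"claw":255},
    {"travel":[38.4,-21,-0.9],"delta_rot":[-0.0024,0,0.142],"claw":255},
    {"travel":[38.4,-21,-0.9],"delta_rot":[-0.0024,0,0.142],"claw":255},
    {"travel":[44.5,-40,-0.9],"delta_rot":[-0.0024,0,0.142],"claw":255},
    {"travel":[44.5,-40,-0.9],"delta_rot":[-0.0024,0,0.142],"claw":255},
  ],
)

```text
clock: 0.9
eef_pos: [0.4366, -0.3034, 0.2379]
orientation: [3.14, 0.0, 0.171]
wrist_force: [1.0, 0.3, 0.5]
finger_gap: 0.0004
grip_force: 0.0
```

Run:
```python
from h import *
go((.52,.05,.24),.17);go((.549,.224,.2),.17)
```

```text
travel [ 14.21 -33.41  -0.27] rot [0.0017 0.0001 0.0005]
travel [ 20.02 -50.07   3.7 ] rot [0.0017 0.0001 0.0005]
```

Request:
play_rows(
  deltas=[
    {"travel":[14.2,-33.4,0]},
    {"travel":[14.2,-33.4,0]},
    {"travel":[14.2,-33.4,0]},
    {"travel":[14.2,-33.4,0]},
    {"travel":[14.2,-33.4,0]},
    {"travel":[14.2,-33.4,0]},
    {"travel":[14.2,-33.4,0]},
    {"travel":[14.2,-33.4,0]},
  ],
)

```text
$.deltas[0]: bad value
```

Request:
play_rows(
  deltas=[
    {"travel":[0,0,0]},
  ],
)

```text
$.deltas[0]: bad value
```

Run:
```python
from h import *
go((.549,.224,.16),.17)
```

```text
travel [ 20.02 -50.08   7.7 ] rot [0.0017 0.0001 0.0005]
```

All three fields are needed in every row.

Request:
play_rows(
  deltas=[
    {"travel":[14.2,-33.4,0],"delta_rot":[0,0,0],"claw":255},
    {"travel":[14.2,-33.4,0],"delta_rot":[0,0,0],"claw":255},
    {"travel":[14.2,-33.4,0],"delta_rot":[0,0,0],"claw":255},
    {"travel":[14.2,-33.4,0],"delta_rot":[0,0,0],"claw":255},
    {"travel":[14.2,-33.4,0],"delta_rot":[0,0,0],"claw":255},
    {"travel":[20,-50,3],"delta_rot":[0,0,0],"claw":255},
    {"travel":[20,-50,3],"delta_rot":[0,0,0],"claw":255},
    {"travel":[20,-50,3],"delta_rot":[0,0,0],"claw":255},
  ],
)

```text
clock: 1.7
eef_pos: [0.5217, 0.086, 0.2217]
orientation: [3.139, 0.0, 0.17]
wrist_force: [0.7, -0.4, 0.7]
finger_gap: -0.0001
grip_force: 0.0
```

Request:
play_rows(
  deltas=[
    {"travel":[0,0,0],"delta_rot":[0,0,0],"claw":255},
    {"travel":[0,0,0],"delta_rot":[0,0,0],"claw":255},
  ],
)

```text
clock: 1.9
eef_pos: [0.5213, 0.0858, 0.2213]
orientation: [3.139, 0.001, 0.174]
wrist_force: [0.7, -2.1, 0.4]
finger_gap: -0.0001
grip_force: 0.0
```

Run:
```python
from h import *
go((.549,.224,.15),.17)
```

```text
travel [  5.13 -13.15   7.1 ] rot [0.0022 0.0015 0.0039]
```

Request:
play_rows(
  deltas=[
    {"travel":[5.1,-13.2,3],"delta_rot":[0.002,0.001,0.003],"claw":255},
    {"travel":[5.1,-13.2,3],"delta_rot":[0.002,0.001,0.003],"claw":255},
    {"travel":[5.1,-13.2,3],"delta_rot":[0.002,0.001,0.003],"claw":255},
    {"travel":[5.1,-13.2,3],"delta_rot":[0.002,0.001,0.003],"claw":255},
    {"travel":[5.1,-13.2,7],"delta_rot":[0.002,0.001,0.003],"claw":255},
    {"travel":[5.1,-13.2,7],"delta_rot":[0.002,0.001,0.003],"claw":255},
    {"travel":[5.1,-13.2,7],"delta_rot":[0.002,0.001,0.003],"claw":255},
  ],
)

```text
clock: 2.6
eef_pos: [0.5498, 0.2202, 0.1515]
orientation: [3.139, 0.001, 0.164]
wrist_force: [0.6, -0.4, 0.4]
finger_gap: 0.0002
grip_force: 0.0
```

Run:
```python
from h import *
from cell import status
s=status.observe();print(s['eef_pos'],s['orientation'],s['wrist_force'])
go((.549,.224,.137),.17)
```

```text
[0.54977306 0.22021462 0.15154271] [3.13948863e+00 9.82509194e-04 1.63819041e-01] [ 0.64543547 -0.40304169  0.39632934]
travel [-0.01 -0.39  1.45] rot [ 0.0021  0.001  -0.0062]
```

Request:
play_rows(
  deltas=[
    {"travel":[0,-0.4,0.6],"delta_rot":[0.002,0.001,-0.003],"claw":255},
    {"travel":[0,-0.4,1.2],"delta_rot":[0.002,0.001,-0.003],"claw":255},
    {"travel":[0,-0.4,1.4],"delta_rot":[0.002,0.001,-0.003],"claw":255},
    {"travel":[0,-0.4,1.6],"delta_rot":[0.002,0.001,-0.003],"claw":255},
    {"travel":[0,-0.4,1.8],"delta_rot":[0.002,0.001,-0.003],"claw":255},
    {"travel":[0,-0.4,1.9],"delta_rot":[0.002,0.001,-0.003],"claw":255},
    {"travel":[0,-0.4,1.9],"delta_rot":[0.002,0.001,-0.003],"claw":255},
  ],
)

```text
clock: 3.3
eef_pos: [0.5501, 0.2269, 0.1343]
orientation: [-3.14, -0.005, 0.17]
wrist_force: [-1.7, -0.0, 5.4]
finger_gap: 0.0001
grip_force: 2.9
```

Request:
play_rows(
  deltas=[
    {"travel":[0,0.2,0.1],"delta_rot":[0,0,0],"claw":255},
    {"travel":[0,0.2,0.2],"delta_rot":[0,0,0],"claw":255},
    {"travel":[0,0.2,0.3],"delta_rot":[0,0,0],"claw":255},
  ],
)

```text
clock: 3.6
eef_pos: [0.5504, 0.2264, 0.1319]
orientation: [-3.138, -0.006, 0.17]
wrist_force: [-0.8, 0.4, 8.1]
finger_gap: 0.0002
grip_force: 4.0
```

Request:
play_rows(
  deltas=[
    {"travel":[0,0,0.1],"delta_rot":[0,0,0],"claw":255},
    {"travel":[0,0,0.1],"delta_rot":[0,0,0],"claw":255},
  ],
)

```text
clock: 3.8
eef_pos: [0.5503, 0.2264, 0.1307]
orientation: [-3.138, -0.006, 0.171]
wrist_force: [-0.9, 0.7, 6.4]
finger_gap: -0.0
grip_force: 3.4
```

Request:
play_rows(
  deltas=[
    {"travel":[0,0,0.1],"delta_rot":[0,0,0],"claw":255},
    {"travel":[0,0,0.2],"delta_rot":[0,0,0],"claw":255},
    {"travel":[0,0,0.2],"delta_rot":[0,0,0],"claw":255},
  ],
)

```text
clock: 4.1
eef_pos: [0.5504, 0.2264, 0.1289]
orientation: [-3.138, -0.006, 0.17]
wrist_force: [-1.9, 0.6, 7.7]
finger_gap: 0.0002
grip_force: 3.9
```

Request:
play_rows(
  deltas=[
    {"travel":[0,0,0.1],"delta_rot":[0,0,0],"claw":255},
    {"travel":[0,0,0.2],"delta_rot":[0,0,0],"claw":255},
    {"travel":[0,0,0.2],"delta_rot":[0,0,0],"claw":255},
  ],
)

```text
clock: 4.4
eef_pos: [0.5504, 0.2263, 0.127]
orientation: [-3.138, -0.006, 0.17]
wrist_force: [-1.9, 0.0, 8.7]
finger_gap: 0.0001
grip_force: 4.0
```

Request:
play_rows(
  deltas=[
    {"travel":[0,0,0.1],"delta_rot":[0,0,0],"claw":255},
    {"travel":[0,0,0.2],"delta_rot":[0,0,0],"claw":255},
    {"travel":[0,0,0.2],"delta_rot":[0,0,0],"claw":255},
  ],
)

```text
clock: 4.7
eef_pos: [0.5504, 0.2264, 0.1254]
orientation: [-3.138, -0.006, 0.17]
wrist_force: [-2.6, 1.0, 9.4]
finger_gap: -0.0
grip_force: 5.1
```

Request:
play_rows(
  deltas=[
    {"travel":[0,0,0.1],"delta_rot":[0,0,0],"claw":255},
    {"travel":[0,0,0.2],"delta_rot":[0,0,0],"claw":255},
    {"travel":[0,0,0.2],"delta_rot":[0,0,0],"claw":255},
  ],
)

```text
clock: 5.0
eef_pos: [0.5505, 0.2264, 0.1246]
orientation: [-3.138, -0.006, 0.17]
wrist_force: [-3.5, -0.4, 16.5]
finger_gap: 0.0
grip_force: 8.3
```

The force of 16.5 N, rising sharply, marks the stop. I'll back off, open the gripper and let the pack rise.

Request:
play_rows(
  deltas=[
    {"travel":[0,0,-2],"delta_rot":[0,0,0],"claw":255},
    {"travel":[0,0,-5],"delta_rot":[0,0,0],"claw":255},
    {"travel":[0,0,-8.5],"delta_rot":[0,0,0],"claw":0},
    {"travel":[0,0,-8.5],"delta_rot":[0,0,0],"claw":0},
    {"travel":[0,0,-8.5],"delta_rot":[0,0,0],"claw":0},
    {"travel":[0,0,-8.5],"delta_rot":[0,0,0],"claw":0},
    {"travel":[0,0,-8.5],"delta_rot":[0,0,0],"claw":0},
    {"travel":[0,0,-8.5],"delta_rot":[0,0,0],"claw":0},
  ],
)

```text
clock: 5.8
eef_pos: [0.5488, 0.2243, 0.2046]
orientation: [-3.14, 0.0, 0.17]
wrist_force: [0.1, -0.0, -0.2]
finger_gap: 0.0847
grip_force: 0.0
```

Request:
play_rows(
  deltas=[
    {"travel":[0,0,0],"delta_rot":[0,0,0],"claw":0},
    {"travel":[0,0,0],"delta_rot":[0,0,0],"claw":0},
    {"travel":[0,0,0],"delta_rot":[0,0,0],"claw":0},
    {"travel":[0,0,0],"delta_rot":[0,0,0],"claw":0},
    {"travel":[0,0,0],"delta_rot":[0,0,0],"claw":0},
  ],
)

```text
clock: 6.3
eef_pos: [0.5494, 0.2245, 0.2058]
orientation: [-3.14, -0.002, 0.17]
wrist_force: [-0.6, 0.9, 0.2]
finger_gap: 0.0851
grip_force: 0.0
```

Run:
```python
from h import *
from cell import grab_frame
s=grab_frame('scene')[...,::-1];t=grab_frame('top')[...,::-1]
cv2.imwrite('pics/s1.png',s);cv2.imwrite('pics/t1.png',t)
def c(i,x,y,w=100,h=75):return cv2.resize(i[y:y+h,x:x+w],(400,300),interpolation=cv2.INTER_CUBIC)
cv2.imwrite('pics/z2.png',cv2.convertScaleAbs(np.hstack([c(s,245,205),c(t,120,135)]),alpha=1.8))
go((.549,.224,.122),.17)
```

```text
travel [-0.07  0.06  8.38] rot [-0.0017 -0.0023 -0.0001]
```

View pics/z2.png

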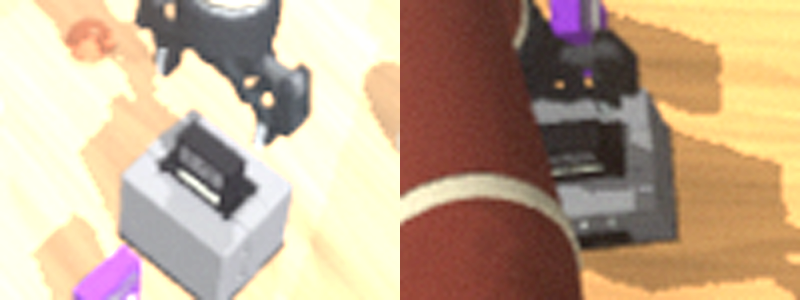

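The pack has risen: in the scene crop it stands clear of the collar at about (295,240), with the gripper centred above it. Descend and grip.

Request:
play_rows(
  deltas=[
    {"travel":[-0.05,0.05,3],"delta_rot":[-0.001,-0.002,0],"claw":0},
    {"travel":[-0.05,0.05,5],"delta_rot":[-0.001,-0.002,0],"claw":0},
    {"travel":[-0.05,0.05,7],"delta_rot":[-0.001,-0.002,0],"claw":0},
    {"travel":[-0.05,0.05,8.4],"delta_rot":[-0.001,-0.002,0],"claw":0},
    {"travel":[-0.05,0.05,8.4],"delta_rot":[-0.001,-0.002,0],"claw":0},
    {"travel":[-0.05,0.05,8.4],"delta_rot":[-0.001,-0.002,0],"claw":0},
  ],
)

```text
clock: 7.0
eef_pos: [0.5493, 0.2243, 0.122]
orientation: [-3.141, -0.0, 0.17]
wrist_force: [0.0, -0.4, -0.3]
finger_gap: 0.0852
grip_force: 0.0
```

Request:
play_rows(
  deltas=[
    {"travel":[0,0,0],"delta_rot":[0,0,0],"claw":255},
    {"travel":[0,0,0],"delta_rot":[0,0,0],"claw":255},
    {"travel":[0,0,0],"delta_rot":[0,0,0],"claw":255},
    {"travel":[0,0,0],"delta_rot":[0,0,0],"claw":255},
    {"travel":[0,0,0],"delta_rot":[0,0,0],"claw":255},
  ],
  squeeze=40,
)

```text
clock: 7.5
eef_pos: [0.5498, 0.2245, 0.1226]
orientation: [-3.14, -0.002, 0.17]
wrist_force: [0.3, -0.2, 3.0]
finger_gap: 0.0556
grip_force: 49.8
```

Request:
play_rows(
  deltas=[
    {"travel":[0,0,-1],"delta_rot":[0,0,0],"claw":255},
    {"travel":[0,0,-2],"delta_rot":[0,0,0],"claw":255},
    {"travel":[0,0,-4],"delta_rot":[0,0,0],"claw":255},
    {"travel":[0,0,-6],"delta_rot":[0,0,0],"claw":255},
    {"travel":[0,0,-8.5],"delta_rot":[0,0,0],"claw":255},
    {"travel":[0,0,-11],"delta_rot":[0,0,0],"claw":255},
    {"travel":[0,0,-12],"delta_rot":[0,0,0],"claw":255},
    {"travel":[0,0,-12],"delta_rot":[0,0,0],"claw":255},
  ],
)

```text
clock: 8.3
eef_pos: [0.5495, 0.2243, 0.2433]
orientation: [-3.14, -0.003, 0.17]
wrist_force: [-0.5, 0.2, -1.7]
finger_gap: 0.0551
grip_force: 56.0
```

Run:
```python
from h import *
from cell import status
print(status.observe()['wrist_force'])
go((.5055,-.2,.24),.003);go((.52,.0,.24),.003)
```

```text
[-0.52039535  0.22931823 -1.68769097]
travel [-11.51  41.08   0.24] rot [-0.0017 -0.0027  0.1668]
travel [-6.7  21.61  0.28] rot [-0.0017 -0.0027  0.1668]
```

Request:
play_rows(
  deltas=[
    {"travel":[-3,4,0.2],"delta_rot":[-0.001,-0.002,0.04],"claw":255},
    {"travel":[-5,8,0.2],"delta_rot":[-0.001,-0.002,0.08],"claw":255},
    {"travel":[-6,12,0.2],"delta_rot":[-0.001,-0.002,0.12],"claw":255},
    {"travel":[-7,16.5,0.2],"delta_rot":[-0.001,-0.002,0.167],"claw":255},
    {"travel":[-8,21,0.2],"delta_rot":[-0.001,-0.002,0.167],"claw":255},
    {"travel":[-9,25.5,0.2],"delta_rot":[-0.001,-0.002,0.167],"claw":255},
    {"travel":[-10,30,0.2],"delta_rot":[-0.001,-0.002,0.167],"claw":255},
    {"travel":[-10.5,33,0.2],"delta_rot":[-0.001,-0.002,0.167],"claw":255},
  ],
)

```text
clock: 9.1
eef_pos: [0.4991, -0.1232, 0.238]
orientation: [3.14, 0.006, -0.002]
wrist_force: [0.6, -0.3, -2.4]
finger_gap: 0.0551
grip_force: 56.0
```

Request:
play_rows(
  deltas=[
    {"travel":[0,0,0],"delta_rot":[0,0,0],"claw":255},
  ],
)

```text
clock: 9.2
eef_pos: [0.4992, -0.1257, 0.2379]
orientation: [3.137, 0.006, -0.008]
wrist_force: [0.6, 0.0, -0.7]
finger_gap: 0.0552
grip_force: 56.0
```

Run:
```python
from h import *
go((.506,-.2,.24),.003)
```

```text
travel [ 0.74  7.42 -0.18] rot [ 0.0042  0.0058 -0.0109]
```

Request:
play_rows(
  deltas=[
    {"travel":[0.7,3.7,-0.1],"delta_rot":[0.003,0.004,-0.01],"claw":255},
    {"travel":[0.7,7.4,-0.1],"delta_rot":[0.003,0.004,-0.01],"claw":255},
    {"travel":[0.7,7.4,-0.1],"delta_rot":[0.003,0.004,-0.01],"claw":255},
    {"travel":[0.7,7.4,2],"delta_rot":[0.003,0.004,-0.01],"claw":255},
    {"travel":[0.7,7.4,3.9],"delta_rot":[0.003,0.004,-0.01],"claw":255},
    {"travel":[0.7,7.4,3.9],"delta_rot":[0.003,0.004,-0.01],"claw":255},
    {"travel":[0.7,7.4,3.9],"delta_rot":[0.003,0.004,-0.01],"claw":255},
  ],
)

```text
clock: 9.9
eef_pos: [0.5082, -0.1919, 0.1999]
orientation: [-3.138, -0.0, 0.014]
wrist_force: [0.0, 0.0, -0.8]
finger_gap: 0.055
grip_force: 56.0
```

Run:
```python
from h import *
from cell import grab_frame
s=grab_frame('scene')[...,::-1];t=grab_frame('top')[...,::-1]
cv2.imwrite('pics/s2.png',s);cv2.imwrite('pics/t2.png',t)
def c(i,x,y,w=80,h=80):return cv2.resize(i[y:y+h,x:x+w],(400,400),interpolation=cv2.INTER_CUBIC)
cv2.imwrite('pics/z3.png',cv2.convertScaleAbs(np.hstack([c(s,190,110),c(t,275,150)]),alpha=1.8))
go((.506,-.2,.195),.003)
```

```text
travel [-0.32  0.74  0.61] rot [-0.0023 -0.0034  0.0105]
```

View pics/z3.png

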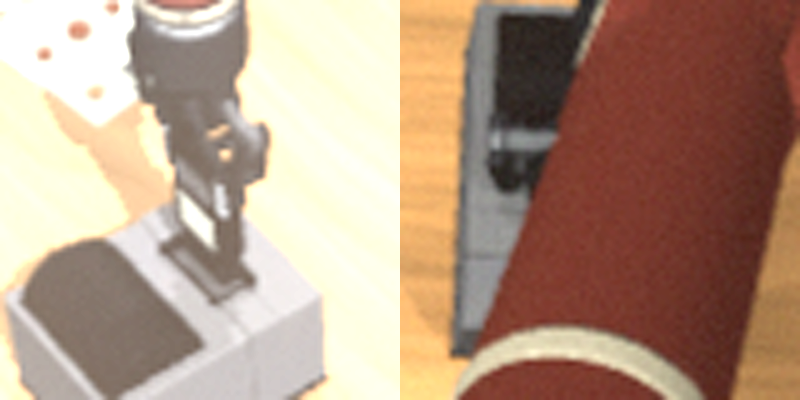

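The scene crop shows the pack held upright just above the printer collar, slightly to +y. I'll correct this, then descend slowly while watching the forces.

Request:
play_rows(
  deltas=[
    {"travel":[-0.3,0.7,0.2],"delta_rot":[-0.002,-0.003,0.01],"claw":255},
    {"travel":[-0.3,0.7,0.2],"delta_rot":[-0.002,-0.003,0.01],"claw":255},
    {"travel":[-0.3,0.7,0.2],"delta_rot":[-0.002,-0.003,0.01],"claw":255},
  ],
)

```text
clock: 10.3
eef_pos: [0.5056, -0.2005, 0.1989]
orientation: [-3.141, 0.0, 0.002]
wrist_force: [-0.6, -0.4, -2.0]
finger_gap: 0.0558
grip_force: 56.0
```

Run:
```python
from h import *
from cell import grab_frame
s=grab_frame('scene')[...,::-1];cv2.imwrite('pics/s3.png',s)
cv2.imwrite('pics/z4.png',cv2.convertScaleAbs(cv2.resize(s[130:185,205:260],(550,550),interpolation=cv2.INTER_CUBIC),alpha=1.8))
go((.506,-.1995,.195),.003)
```

```text
travel [ 0.03 -0.07  0.38] rot [-0.0004  0.0003 -0.0007]
```

View pics/z4.png

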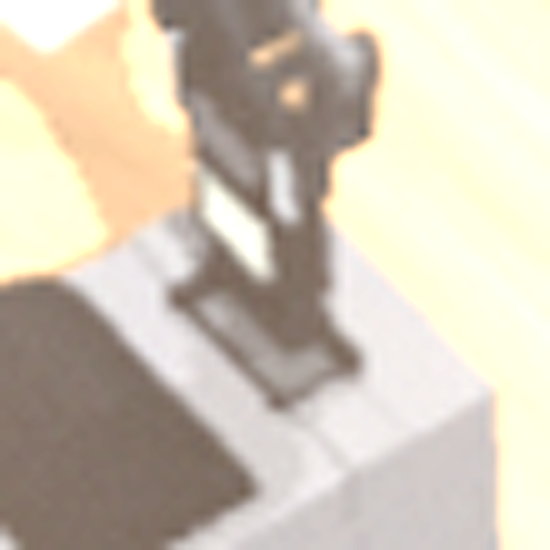

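The pack foot hangs squarely over the collar, whose near corner is at about (233,170). Descend.

Request:
play_rows(
  deltas=[
    {"travel":[0,-0.05,0.4],"delta_rot":[0,0,0],"claw":255},
    {"travel":[0,-0.05,0.8],"delta_rot":[0,0,0],"claw":255},
    {"travel":[0,-0.05,1.1],"delta_rot":[0,0,0],"claw":255},
    {"travel":[0,-0.05,1.4],"delta_rot":[0,0,0],"claw":255},
    {"travel":[0,-0.05,1.7],"delta_rot":[0,0,0],"claw":255},
  ],
)

```text
clock: 10.85
eef_pos: [0.5058, -0.1994, 0.1812]
orientation: [-3.141, 0.001, 0.003]
wrist_force: [0.8, 0.5, 0.3]
finger_gap: 0.0555
grip_force: 56.1
```

Request:
play_rows(
  deltas=[
    {"travel":[0,0,0.3],"delta_rot":[0,0,0],"claw":255},
    {"travel":[0,0,0.6],"delta_rot":[0,0,0],"claw":255},
  ],
)

```text
clock: 11.05
eef_pos: [0.5064, -0.1998, 0.1756]
orientation: [3.141, -0.001, 0.003]
wrist_force: [2.0, -0.4, -0.3]
finger_gap: 0.0552
grip_force: 56.1
```

Request:
play_rows(
  deltas=[
    {"travel":[0,0,0.4],"delta_rot":[0,0,0],"claw":255},
    {"travel":[0,0,0.8],"delta_rot":[0,0,0],"claw":255},
    {"travel":[0,0,1.2],"delta_rot":[0,0,0],"claw":255},
    {"travel":[0,0,1.6],"delta_rot":[0,0,0],"claw":255},
    {"travel":[0,0,2.0],"delta_rot":[0,0,0],"claw":255},
  ],
)

```text
clock: 11.55
eef_pos: [0.5063, -0.1998, 0.1556]
orientation: [3.141, -0.001, 0.003]
wrist_force: [1.7, -0.7, -0.4]
finger_gap: 0.055
grip_force: 56.1
```

Request:
play_rows(
  deltas=[
    {"travel":[0,0,0.4],"delta_rot":[0,0,0],"claw":255},
    {"travel":[0,0,0.8],"delta_rot":[0,0,0],"claw":255},
    {"travel":[0,0,1.2],"delta_rot":[0,0,0],"claw":255},
    {"travel":[0,0,1.6],"delta_rot":[0,0,0],"claw":255},
    {"travel":[0,0,2.0],"delta_rot":[0,0,0],"claw":255},
  ],
)

```text
clock: 12.05
eef_pos: [0.5063, -0.1997, 0.1355]
orientation: [3.141, -0.001, 0.003]
wrist_force: [3.8, -1.5, 0.5]
finger_gap: 0.0554
grip_force: 56.2
```

Request:
play_rows(
  deltas=[
    {"travel":[0,0,0.4],"delta_rot":[0,0,0],"claw":255},
    {"travel":[0,0,0.8],"delta_rot":[0,0,0],"claw":255},
    {"travel":[0,0,1.0],"delta_rot":[0,0,0],"claw":255},
    {"travel":[0,0,1.0],"delta_rot":[0,0,0],"claw":255},
  ],
)

```text
clock: 12.45
eef_pos: [0.5062, -0.1997, 0.1253]
orientation: [3.142, -0.001, 0.003]
wrist_force: [5.1, -1.9, -2.3]
finger_gap: 0.0551
grip_force: 56.2
```

Request:
play_rows(
  deltas=[
    {"travel":[0,0,0.1],"delta_rot":[0,0,0],"claw":255},
    {"travel":[0,0,0.2],"delta_rot":[0,0,0],"claw":255},
    {"travel":[0,0,0.2],"delta_rot":[0,0,0],"claw":255},
  ],
)

```text
clock: 12.75
eef_pos: [0.5063, -0.1997, 0.1236]
orientation: [3.142, -0.001, 0.003]
wrist_force: [5.6, -0.9, 1.0]
finger_gap: 0.0553
grip_force: 56.3
```

Request:
play_rows(
  deltas=[
    {"travel":[0,0,0],"delta_rot":[0,0,0],"claw":0},
    {"travel":[0,0,0],"delta_rot":[0,0,0],"claw":0},
    {"travel":[0,0,0],"delta_rot":[0,0,0],"claw":0},
    {"travel":[0,0,0],"delta_rot":[0,0,0],"claw":0},
    {"travel":[0,0,0],"delta_rot":[0,0,0],"claw":0},
  ],
)

```text
clock: 13.25
eef_pos: [0.5049, -0.1992, 0.1233]
orientation: [-3.141, 0.002, 0.003]
wrist_force: [-0.8, 0.7, -0.6]
finger_gap: 0.0855
grip_force: 0.0
```

Request:
play_rows(
  deltas=[
    {"travel":[0,0,-2],"delta_rot":[0,0,0],"claw":0},
    {"travel":[0,0,-5],"delta_rot":[0,0,0],"claw":0},
    {"travel":[0,0,-6.5],"delta_rot":[0,0,0],"claw":0},
    {"travel":[0,0,-6.5],"delta_rot":[0,0,0],"claw":255},
    {"travel":[0,0,-6.5],"delta_rot":[0,0,0],"claw":255},
    {"travel":[0,0,-6.5],"delta_rot":[0,0,0],"claw":255},
    {"travel":[0,0,-6.5],"delta_rot":[0,0,0],"claw":255},
    {"travel":[0,0,-6.5],"delta_rot":[0,0,0],"claw":255},
  ],
)

```text
clock: 14.05
eef_pos: [0.5052, -0.1993, 0.1876]
orientation: [-3.14, 0.003, 0.003]
wrist_force: [0.4, -0.1, -0.7]
finger_gap: 0.0122
grip_force: 0.0
```

Run:
```python
from h import *
from cell import grab_frame
s=grab_frame('scene')[...,::-1];cv2.imwrite('pics/s4.png',s)
cv2.imwrite('pics/z5.png',cv2.convertScaleAbs(cv2.resize(s[120:200,180:260],(480,480),interpolation=cv2.INTER_CUBIC),alpha=1.8))
go((.506,-.1995,.157),.003)
```

```text
travel [0.08 0.02 3.08] rot [-0.001   0.0022 -0.0001]
```

View pics/z5.png

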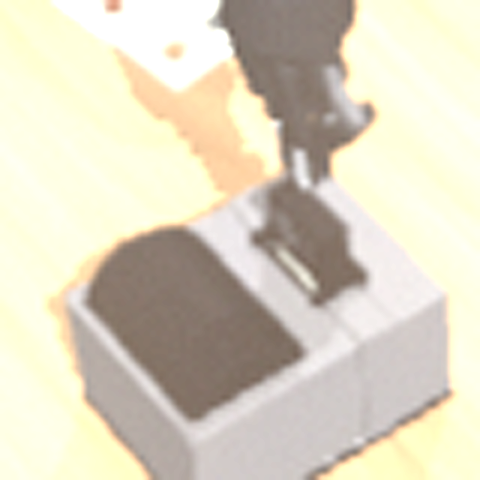

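The pack stands upright in the printer bay with its tray up, and the shut fingers are above it. Press down.

Request:
play_rows(
  deltas=[
    {"travel":[0.1,0,1],"delta_rot":[-0.001,0.002,0],"claw":255},
    {"travel":[0.1,0,2],"delta_rot":[-0.001,0.002,0],"claw":255},
    {"travel":[0.1,0,2.8],"delta_rot":[-0.001,0.002,0],"claw":255},
    {"travel":[0.1,0,3.0],"delta_rot":[-0.001,0.002,0],"claw":255},
    {"travel":[0.1,0,3.15],"delta_rot":[-0.001,0.002,0],"claw":255},
    {"travel":[0.1,0,3.3],"delta_rot":[-0.001,0.002,0],"claw":255},
    {"travel":[0.1,0,3.45],"delta_rot":[-0.001,0.002,0],"claw":255},
    {"travel":[0.1,0,3.6],"delta_rot":[-0.001,0.002,0],"claw":255},
  ],
)

```text
clock: 14.9
eef_pos: [0.5072, -0.1996, 0.1534]
orientation: [3.141, -0.003, 0.003]
wrist_force: [-0.8, 0.1, 3.9]
finger_gap: -0.0001
grip_force: 2.2
```

Request:
play_rows(
  deltas=[
    {"travel":[0,0,0.15],"delta_rot":[0,0,0],"claw":255},
    {"travel":[0,0,0.3],"delta_rot":[0,0,0],"claw":255},
    {"travel":[0,0,0.45],"delta_rot":[0,0,0],"claw":255},
    {"travel":[0,0,0.6],"delta_rot":[0,0,0],"claw":255},
  ],
)

```text
clock: 15.3
eef_pos: [0.507, -0.1996, 0.1469]
orientation: [3.141, -0.002, 0.003]
wrist_force: [-0.8, 0.1, 5.3]
finger_gap: -0.0
grip_force: 2.7
```

Request:
play_rows(
  deltas=[
    {"travel":[0,0,0.15],"delta_rot":[0,0,0],"claw":255},
    {"travel":[0,0,0.3],"delta_rot":[0,0,0],"claw":255},
    {"travel":[0,0,0.45],"delta_rot":[0,0,0],"claw":255},
    {"travel":[0,0,0.6],"delta_rot":[0,0,0],"claw":255},
    {"travel":[0,0,0.75],"delta_rot":[0,0,0],"claw":255},
    {"travel":[0,0,0.9],"delta_rot":[0,0,0],"claw":255},
  ],
)

```text
clock: 15.9
eef_pos: [0.5072, -0.1997, 0.1381]
orientation: [3.141, -0.003, 0.003]
wrist_force: [-0.4, 0.2, 7.4]
finger_gap: -0.0003
grip_force: 3.5
```

Request:
play_rows(
  deltas=[
    {"travel":[0,0,0.1],"delta_rot":[0,0,0],"claw":255},
    {"travel":[0,0,0.2],"delta_rot":[0,0,0],"claw":255},
    {"travel":[0,0,0.3],"delta_rot":[0,0,0],"claw":255},
    {"travel":[0,0,0.4],"delta_rot":[0,0,0],"claw":255},
  ],
)

```text
clock: 16.3
eef_pos: [0.5072, -0.1997, 0.1342]
orientation: [3.141, -0.003, 0.003]
wrist_force: [-0.2, 0.2, 6.6]
finger_gap: -0.0001
grip_force: 3.7
```

Request:
play_rows(
  deltas=[
    {"travel":[0,0,0.1],"delta_rot":[0,0,0],"claw":255},
    {"travel":[0,0,0.2],"delta_rot":[0,0,0],"claw":255},
    {"travel":[0,0,0.3],"delta_rot":[0,0,0],"claw":255},
  ],
)

```text
clock: 16.6
eef_pos: [0.5073, -0.1997, 0.1314]
orientation: [3.141, -0.003, 0.003]
wrist_force: [-0.7, 0.5, 7.2]
finger_gap: -0.0001
grip_force: 4.0
```

Request:
play_rows(
  deltas=[
    {"travel":[0,0,0.1],"delta_rot":[0,0,0],"claw":255},
    {"travel":[0,0,0.2],"delta_rot":[0,0,0],"claw":255},
    {"travel":[0,0,0.2],"delta_rot":[0,0,0],"claw":255},
  ],
)

```text
clock: 16.9
eef_pos: [0.5071, -0.1996, 0.1292]
orientation: [3.141, -0.003, 0.003]
wrist_force: [-1.4, 0.4, 7.2]
finger_gap: 0.0002
grip_force: 3.4
```

Request:
play_rows(
  deltas=[
    {"travel":[0,0,0.1],"delta_rot":[0,0,0],"claw":255},
    {"travel":[0,0,0.2],"delta_rot":[0,0,0],"claw":255},
    {"travel":[0,0,0.2],"delta_rot":[0,0,0],"claw":255},
  ],
)

```text
clock: 17.2
eef_pos: [0.5072, -0.1997, 0.1272]
orientation: [3.141, -0.003, 0.003]
wrist_force: [-0.7, -0.2, 6.8]
finger_gap: -0.0002
grip_force: 3.6
```

Request:
play_rows(
  deltas=[
    {"travel":[0,0,0.1],"delta_rot":[0,0,0],"claw":255},
    {"travel":[0,0,0.2],"delta_rot":[0,0,0],"claw":255},
    {"travel":[0,0,0.2],"delta_rot":[0,0,0],"claw":255},
  ],
)

```text
clock: 17.5
eef_pos: [0.5072, -0.1997, 0.1253]
orientation: [3.141, -0.003, 0.003]
wrist_force: [-0.6, -0.1, 7.9]
finger_gap: 0.0001
grip_force: 3.8
```

Request:
play_rows(
  deltas=[
    {"travel":[0,0,0.1],"delta_rot":[0,0,0],"claw":255},
    {"travel":[0,0,0.2],"delta_rot":[0,0,0],"claw":255},
    {"travel":[0,0,0.2],"delta_rot":[0,0,0],"claw":255},
  ],
)

```text
clock: 17.8
eef_pos: [0.5073, -0.1997, 0.1235]
orientation: [3.141, -0.003, 0.003]
wrist_force: [-0.9, 2.2, 9.0]
finger_gap: 0.0001
grip_force: 4.1
```

Request:
play_rows(
  deltas=[
    {"travel":[0,0,0.1],"delta_rot":[0,0,0],"claw":255},
    {"travel":[0,0,0.2],"delta_rot":[0,0,0],"claw":255},
    {"travel":[0,0,0.2],"delta_rot":[0,0,0],"claw":255},
  ],
)

```text
clock: 18.1
eef_pos: [0.5074, -0.1997, 0.1215]
orientation: [3.14, -0.003, 0.003]
wrist_force: [-1.3, 1.1, 7.7]
finger_gap: 0.0002
grip_force: 4.3
```

Request:
play_rows(
  deltas=[
    {"travel":[0,0,0.1],"delta_rot":[0,0,0],"claw":255},
    {"travel":[0,0,0.2],"delta_rot":[0,0,0],"claw":255},
    {"travel":[0,0,0.2],"delta_rot":[0,0,0],"claw":255},
  ],
)

```text
clock: 18.4
eef_pos: [0.5074, -0.1997, 0.1196]
orientation: [3.14, -0.003, 0.003]
wrist_force: [-0.9, 0.4, 9.3]
finger_gap: 0.0
grip_force: 4.5
```

Request:
play_rows(
  deltas=[
    {"travel":[0,0,0.1],"delta_rot":[0,0,0],"claw":255},
    {"travel":[0,0,0.1],"delta_rot":[0,0,0],"claw":255},
  ],
)

```text
clock: 18.6
eef_pos: [0.5078, -0.1998, 0.1191]
orientation: [3.14, -0.004, 0.003]
wrist_force: [-1.5, 0.3, 12.5]
finger_gap: -0.0001
grip_force: 5.7
```

The force is starting to climb, so a little further.

Request:
play_rows(
  deltas=[
    {"travel":[0,0,0.1],"delta_rot":[0,0,0],"claw":255},
    {"travel":[0,0,0.1],"delta_rot":[0,0,0],"claw":255},
  ],
)

```text
clock: 18.8
eef_pos: [0.5083, -0.1999, 0.1187]
orientation: [3.14, -0.005, 0.003]
wrist_force: [-2.2, 0.9, 14.6]
finger_gap: -0.0003
grip_force: 7.3
```

Request:
play_rows(
  deltas=[
    {"travel":[0,0,0.05],"delta_rot":[0,0,0],"claw":255},
    {"travel":[0,0,0.05],"delta_rot":[0,0,0],"claw":255},
  ],
)

```text
clock: 19.0
eef_pos: [0.5085, -0.1999, 0.1186]
orientation: [3.14, -0.006, 0.003]
wrist_force: [-2.2, 2.0, 16.7]
finger_gap: -0.0001
grip_force: 8.1
```

Request:
play_rows(
  deltas=[
    {"travel":[0,0,-1],"delta_rot":[0,0,0],"claw":255},
    {"travel":[0,0,-2.5],"delta_rot":[0,0,0],"claw":255},
    {"travel":[0,0,-5],"delta_rot":[0,0,0],"claw":255},
    {"travel":[0,0,-9],"delta_rot":[0,0,0],"claw":255},
    {"travel":[0,0,-12],"delta_rot":[0,0,0],"claw":255},
    {"travel":[0,0,-12],"delta_rot":[0,0,0],"claw":255},
    {"travel":[0,0,-12],"delta_rot":[0,0,0],"claw":255},
    {"travel":[0,0,-12],"delta_rot":[0,0,0],"claw":255},
  ],
)

```text
clock: 19.8
eef_pos: [0.5054, -0.199, 0.2344]
orientation: [-3.141, 0.002, 0.003]
wrist_force: [0.0, 0.2, -1.3]
finger_gap: -0.0003
grip_force: 0.0
```

Request:
play_rows(
  deltas=[
    {"travel":[0,0,0],"delta_rot":[0,0,0],"claw":255},
    {"travel":[0,0,0],"delta_rot":[0,0,0],"claw":255},
    {"travel":[0,0,0],"delta_rot":[0,0,0],"claw":255},
    {"travel":[0,0,0],"delta_rot":[0,0,0],"claw":255},
    {"travel":[0,0,0],"delta_rot":[0,0,0],"claw":255},
    {"travel":[0,0,0],"delta_rot":[0,0,0],"claw":255},
  ],
)

```text
clock: 20.4
eef_pos: [0.5065, -0.1994, 0.236]
orientation: [3.141, -0.001, 0.003]
wrist_force: [-0.7, -0.3, 0.2]
finger_gap: -0.0001
grip_force: 0.0
```

Run:
```python
from h import *
from cell import grab_frame
s=grab_frame('scene')[...,::-1];cv2.imwrite('pics/s5.png',s)
a=cv2.imread('pics/s4.png')
c=lambda s:cv2.convertScaleAbs(cv2.resize(s[120:200,180:260],(400,400),interpolation=cv2.INTER_CUBIC),alpha=1.8)
cv2.imwrite('pics/z6.png',np.hstack([c(a),c(s)]))
```

View pics/z6.png

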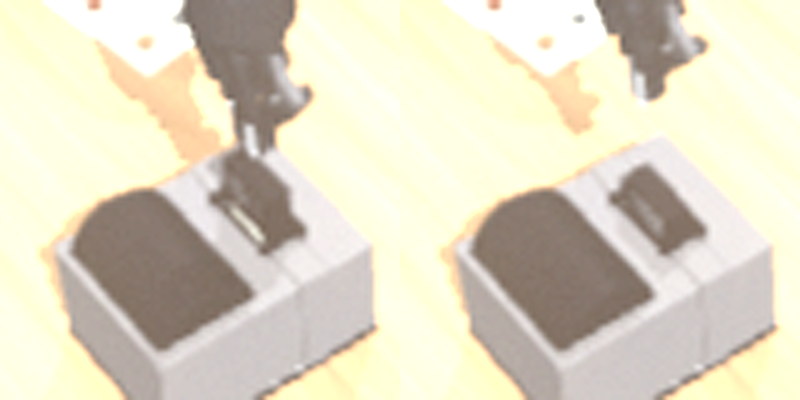

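The right-hand crop shows the pack low in the bay with its label hidden, just as it first sat in the charger. I'll confirm it stays still, then hand in.

Request:
play_rows(
  deltas=[
    {"travel":[0,0,0],"delta_rot":[0,0,0],"claw":255},
    {"travel":[0,0,0],"delta_rot":[0,0,0],"claw":255},
    {"travel":[0,0,0],"delta_rot":[0,0,0],"claw":255},
    {"travel":[0,0,0],"delta_rot":[0,0,0],"claw":255},
    {"travel":[0,0,0],"delta_rot":[0,0,0],"claw":255},
    {"travel":[0,0,0],"delta_rot":[0,0,0],"claw":255},
    {"travel":[0,0,0],"delta_rot":[0,0,0],"claw":255},
    {"travel":[0,0,0],"delta_rot":[0,0,0],"claw":255},
  ],
)

```text
clock: 21.25
eef_pos: [0.5065, -0.1994, 0.236]
orientation: [3.141, -0.001, 0.003]
wrist_force: [-0.2, -0.8, -0.9]
finger_gap: 0.0003
grip_force: 0.0
```

Run:
```python
import cv2,numpy as np
from cell import grab_frame,bot
s=grab_frame('scene')[...,::-1].astype(int);a=cv2.imread('pics/s5.png').astype(int)
d=abs(s-a)[150:175,218:246].mean();print(d)
if d<5: print(bot.sign_off())
```

```text
0.7547619047619047
the job is handed in; nothing more can be done
None
```

The black pack was released from the charger and is now caught in the printer bay; the highest pressing force I read was about 17 N, nothing else was touched as far as the readings and pictures showed, and the job was handed in at about 21 s.

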